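# Power the tester with its key and hold the test magnet over the reed switch

### The arm

A 7-joint arm with a two-finger parallel gripper is mounted at the origin on the work surface. World frame = base frame: x ahead of the robot, y to its left, z up, the work surface at z = 0. Lengths are in m, angles in rad, forces in N, time in s.
With the tool pointing down it reaches from about 0.425 to 0.875 m from the base axis. Payload 4.7 kg.
Tool frame: the origin (TCP) lies midway between the tips of the shut fingers; the grasp point (between the pads) lies 19 mm behind it (ctrl.grip_point_offset is the distance from the TCP to the grasp point, in m); z points along the fingers, y is the line along which they close (so a half turn about z gives the same grasp; the last joint's range is limited). The gripper opens to 87 mm and grips with 3 to 60 N. Pads are 19 mm wide; open, the fingers measure 117 mm over their backs; the gripper's body (75 mm by 190 mm) begins 51 mm behind the grasp point.
Start: joints at [1.315, 0.321, -0.07, 1.45, 0.023, 1.371, -0.057], TCP at [0.173, -0.627, 0.223] pointing down, gripper open.
Joint ranges: [-2.86, 2.86], [-0.3, 2.09], [-1.38, 1.24], [0.06, 2.45], [-1.56, 4.7], [0.09, 2.05], [-2.69, 2.69]. Speed limits (rad/s): [2.57, 2.57, 3.14, 3.14, 3.14, 3.14, 3.14].

### API

Orientations are given as a rotation vector (axis times angle).
In Python, from bench import ctrl gives the robot as it stands.
- The arm moves only by the tool move_arm, never from a script. Its argument "increments" is text: rows parted by semicolons, each of 7 numbers parted by spaces: the shift along the world's x, y, z in mm, then the turn, a rotation vector about the world's x, y, z in degrees, then the closure in counts, from 0 (fully open) to 255 (shut). A call has exactly 8 rows; each row shifts and turns the commanded pose from where the row before left it; what a row does not reach is not made up. A row lasts 1/12 s, in which the tool goes at most 41.7 mm and 7.16 degrees, less where a joint would pass 70% of its speed; a pose out of reach is approached as far as the arm can. A call with a gripper value outside its range is refused whole. The fingers move at their own pace and stop on an object; "grip_force" is the grip in N (left out, the last holds). Time passes only in rows, so rows that do not move let the fingers close, or fill a call up. It gives the time, the measured TCP pose, the force, the opening and the grip force at its end, in the units of the state.
- ctrl.get_state(): the state, without advancing time (a new reading comes with each control period).
- ctrl.get_image(name): name is "side" or "top" or "wrist"; returns a dict with "frame" (400x640x3 uint8, red, green, blue), "depth" (400x640 float32, m along the optical axis (not along the pixel's ray), 0 where there is no reading), "fx", "fy", "cx", "cy" (pixels), "position" and "orientation" of the camera in the world. Camera axes: x right, y down, z forward; pixel columns grow to the right and rows downward; lengths in m; the calibration is good to about 2 mm. A picture is of the moment at which its call begins.
- ctrl.close_job(): hands the job in; it is judged then, once.
Trained networks look in a picture, given as the dict that the camera call returned (one of the last four; its "shot" number tells which), for a name from the list of things; names that differ only in an ending like _2 or _b are one class to them, and where a whole thing is asked for, a point or a joint stands for the part that bears it (a point fixed in the world has none). Each returns a list of dicts, best first, with "score" (0 to 1); they miss things now and then, are a little off and sometimes report something else, mostly with a low value. They report only what shows in the picture. A call takes as long as a camera call.
- ctrl.find_in(target, picture): "centre" ([x, y, z] in m, in world coordinates, good to about 4 mm: the middle of the surface that is visible of it).
- ctrl.silhouettes(target, picture): "region" (400x640 bool, what is visible of it).
The state is a dict: "time": time; "joint_positions": joint angles; "qd": joint speeds; "joint_torque": joint torques, N m; "position": TCP position; "tool_rot": TCP orientation; "ft_force": force on the tool from outside, world axes, zero at the start; "torque": the same for the moment, N m; "grip_width": opening from 0.0 (shut) to 1.0 (fully open); "grip_force": force on a finger pad.
Only numpy, scipy, OpenCV 4.12 (cv2) and the standard library are available. Lean on these libraries where they do the work, as an engineer would, in place of code of your own. Each camera call takes 0.05 s, during which the arm holds its last target. There are 200 camera calls.

### The job

Check the reed switch on the circuit board in the test nest: take the blue switch key from its block, push it fully home in the tester's key switch and turn it clockwise to the ON stop, and leave it there. Then pick up the test magnet by its handle, carry it over the capacitors and finish still holding it, steady and upright, about 8 mm above the middle of the glass reed tube with the bar magnet parallel to the tube (either pole either way), touching nothing there. Do not touch the board, its parts or the nest with magnet or gripper, and leave the other things on the bench where they are.

Things in the scene. Friction and masses are not known exactly. Their poses are not given: they have to be found in the camera images.
- key: Loose switch key standing upright in the slot of the key block. Origin at the tip of the blade, z up. Steel blade 12 mm (x) x 4 mm (y), 20 mm long, z 0 to 20, its lowest 5 mm tapered; round steel collar 18 mm across, z 20 to 26; flat blue plastic bow 28 mm (x) x 10 mm (y), z 26 to 56: grip it across y. About 35 g. The key fits the slots either way round, and leans by up to 3 degrees in them.
- key_block: Grey plastic block screwed to the bench, 90 (x) x 50 (y) x 36 mm; origin centre of underside. Key slot 13.6 x 5.6 mm along its x, centred 20 mm to -x of the origin: the parked key hangs on its collar on the block's top, blade tip 16 mm above the bench. Short steel driver bits stand up to 14 mm above the top, 12 to 36 mm to +x of the origin.
- keyway (a point): Centre of the mouth of the key slot in the brass cylinder of the tester's key switch, 68 mm above the bench, z up, x along the slot; turns with the cylinder. Slot 13.6 mm (x) x 5.6 mm (y), 24 mm deep, 0.8 mm play round the blade, so the key turns some 8 degrees (0.14 rad) before the cylinder follows. Home, the key's collar rests on the cylinder face: key origin 20 mm below this point.
- switch (a joint): Key switch angle: 0 is OFF (slot points at the red dot, 11 o'clock seen from the robot), grows clockwise seen from above, stop at 1.05 rad (60 degrees) is ON (green dot, 1 o'clock). May start up to 0.1 off the OFF stop. Stays where it is left; turning takes about 0.05 N m.
- tester: Tester: grey steel instrument fixed on the left or right of the bench, 150 (x) x 170 (y) x 65 mm, origin centre of underside. Flat top panel; the key switch is 34 mm to -x of the origin, its steel bezel 37 mm across; display window and two small lamps (6 mm high) are at the +x part of the panel.
- magnet: Loose test magnet, standing upright on the bench: a bar magnet 20 mm (x) x 50 mm (y) x 10 mm, +y half red, -y half blue, under a black clamp 18 x 44 mm (z 10 to 18) with an upright orange handle 14 mm (x) x 32 mm (y), z 18 to 75: grip it across x. Origin centre of the magnet's underside, z up. About 110 g (may vary by a third).
- board: Circuit board clamped in a test nest fixed to the bench; nest 150 (x) x 200 (y) mm, origin centre of its underside. Green board 130 x 154 mm, top 30 mm above the bench. Round the reed switch stand parts: red capacitors to 50 mm above the bench, a yellow and dark transformer to 56 mm, an aluminium heat sink (-y end of the tube) to 60 mm, a green terminal block (+y end) to 42 mm. The clear space round the tube is 54 mm (x: +-27 mm) by 88 mm (y: -44 to +47 mm) wide.
- reed (a point): Top of the middle of the glass tube of the reed switch on the board, 38 mm above the bench; x, y, z as the board's. Amber glass tube 30 mm long along y, 6 mm across, inside a printed white outline 16 x 60 mm, in the middle of the board.
- tub: yellow plastic tub with capacitors, 166 x 196 mm over the rim, 75 mm high, fixed; it stands on the side of the bench that the tester does not; origin centre of underside
- spool: reel of solder wire lying flat, white flanges, 58 mm across, 40 mm high; origin centre of underside
- cutters: side cutters lying flat, black handles, steel jaws to its +x, 133 mm long, 44 mm wide, 12 mm high; origin on the bench near the middle
- carton: small white and yellow carton 60 (x) x 110 (y) x 60 mm high, lying on its side; origin centre of underside
- loose_cap1: loose red capacitor lying on the bench, 20 x 18 x 10 mm; origin centre of underside
- loose_cap2: another loose red capacitor, same size

How it is judged:
By the outcome, as a careful person would: the job done as asked, in the order asked, and still so for the second after the job is handed in, while the arm keeps its last pose, push and grip.
It also fails if it takes over 61 s, if anything falls off the work surface, if the arm or the gripper's body presses on something with over 40 N, if the wrist force passes 120 N, or if a joint passes its speed limit or range.

## Working session

There is one attempt and no reset: what is moved stays moved. The work goes in short steps, Python scripts to look and compute and a tool call to move; the robot and the scene stay as the last step left them, time stands still between calls to the robot, and variables do not carry over. Pictures are saved under pics/ and viewed, at most 10 in all, crops included, and the job is handed in when it is done.

Besides the shell and the picture viewer there is one more tool, called after ">>>" as name(argument=value, ...), one argument or row to a line, values as JSON. move_arm: Moves the arm, as the interface text tells. Its arguments: {"type":"object","properties":{"increments":{"type":"string"},"grip_force":{"type":"number"}},"required":["increments"]}

```bash
mkdir -p pics
cat > h.py <<'E'
import numpy as np, cv2
from bench import ctrl
from scipy.spatial.transform import Rotation as R
def rot(o):
    o=np.array(o,float)
    if o.shape==(3,3): return o
    return R.from_rotvec(o).as_matrix() if o.size==3 else R.from_quat(o).as_matrix()
def cloud(p):
    d=p["depth"]; v,u=np.mgrid[:400,:640]
    c=np.stack([(u-p["cx"])/p["fx"]*d,(v-p["cy"])/p["fy"]*d,d],-1)
    w=c@rot(p["orientation"]).T+np.array(p["position"]); w[d<=0]=np.nan
    return w
def proj(p,X):
    c=rot(p["orientation"]).T@(np.array(X)-p["position"])
    return c[0]/c[2]*p["fx"]+p["cx"],c[1]/c[2]*p["fy"]+p["cy"]
def save(p,n,box=None,s=1):
    f=p["frame"][:,:,::-1]
    if box: f=f[box[1]:box[3],box[0]:box[2]]
    cv2.imwrite("pics/"+n,cv2.resize(f,None,fx=s,fy=s,interpolation=cv2.INTER_CUBIC))
def rect(w,m,lo,hi):
    k=m&(w[...,2]>lo)&(w[...,2]<hi); q=w[k][:,:2]
    if len(q)<8: return None
    (c,s,a)=cv2.minAreaRect((q*1000).astype(np.float32))
    return len(q),np.round(c,1),np.round(s,1),round(a,1),np.round(np.median(w[k],0)*1000,1)
E
python3 - <<'E'
from h import *
s=ctrl.get_state(); print({k:np.round(v,3) for k,v in s.items()})
p=ctrl.get_image("top"); print(p["position"],p["orientation"],p["fx"])
save(p,"top.png",s=1.25)
w=cloud(p); np.savez("top.npz",w=w,f=p["frame"])
for n in ["key","key_block","keyway","tester","magnet","board","reed","tub","spool","carton"]:
    print(n,[(np.round(r["centre"],3),round(r["score"],2)) for r in ctrl.find_in(n,p)[:2]])
q=ctrl.get_image("side"); save(q,"side.png",s=1.25)
E
```

```text
{'time': np.float64(0.0), 'joint_positions': array([ 1.315,  0.322, -0.07 ,  1.452,  0.023,  1.371, -0.057]), 'qd': array([ 0.001,  0.001, -0.   ,  0.   , -0.001, -0.002, -0.002]), 'joint_torque': array([-1.0000e-03, -4.9128e+01, -4.0400e-01, -3.1253e+01, -6.4000e-02,
        4.4000e-02,  0.0000e+00]), 'position': array([ 0.173, -0.626,  0.221]), 'tool_rot': array([-3.111e+00, -4.220e-01,  1.000e-03]), 'ft_force': array([-0.284, -0.272, -0.097]), 'torque': array([ 0.048, -0.006, -0.016]), 'grip_force': np.float64(0.0), 'grip_width': np.float64(1.005)}
[ 0.33183243 -0.0022332   1.15234439] [-2.15557663  2.0579149  -0.21421956] 520.0570379847667
key [(array([ 0.45 , -0.077,  0.074]), 0.55)]
key_block [(array([ 0.471, -0.084,  0.033]), 0.74), (array([0.477, 0.325, 0.068]), 0.23)]
keyway [(array([0.481, 0.331, 0.069]), 0.41)]
tester [(array([0.507, 0.316, 0.064]), 0.98)]
magnet [(array([0.459, 0.115, 0.062]), 0.55)]
board [(array([ 0.66 , -0.004,  0.033]), 0.92), (array([ 0.447, -0.078,  0.073]), 0.61)]
reed [(array([ 0.666, -0.003,  0.028]), 0.59)]
tub [(array([ 0.547, -0.371,  0.005]), 0.85)]
spool [(array([0.706, 0.237, 0.04 ]), 0.71), (array([ 0.548, -0.371,  0.007]), 0.28)]
carton [(array([ 0.707, -0.238,  0.06 ]), 0.79)]
```

View pics/top.png

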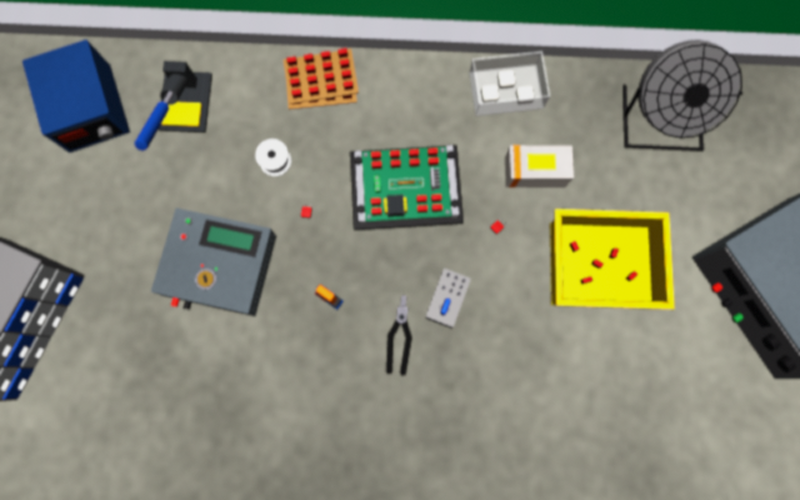

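Run:
```python
from h import *
p=ctrl.get_image("top"); w=cloud(p)
for n,lo,hi in [("key",.064,.08),("key_block",.03,.04),("tester",.058,.07),("keyway",.06,.08),("magnet",.065,.085),("magnet",.004,.025),("board",.027,.034),("reed",.026,.045)]:
    for r in ctrl.silhouettes(n,p)[:1]: print(n,r["score"],rect(w,r["region"],lo,hi))
def near(c,r): return np.hypot(w[...,0]-c[0],w[...,1]-c[1])<r
print("key geo",rect(w,near((.45,-.077),.03),.062,.085))
print("mag geo",rect(w,near((.459,.115),.04),.066,.085))
print("keyblock geo",rect(w,near((.47,-.083),.06),.030,.040))
print("tester geo",rect(w,near((.507,.316),.13),.058,.07))
hsv=cv2.cvtColor(p["frame"],cv2.COLOR_RGB2HSV)
g=(hsv[...,0]>40)&(hsv[...,0]<85)&(hsv[...,1]>90)
print("green board",rect(w,near((.66,-.003),.13)&g,.027,.034))
am=(hsv[...,0]>8)&(hsv[...,0]<28)&(hsv[...,1]>110)
print("amber",rect(w,near((.666,-.003),.03)&am,.028,.045))
a=proj(p,[.475,.325,.068]);print(a); a=[int(x) for x in a]
u,v=[int(x) for x in proj(p,[.66,0,.035])]
A=p["frame"][max(a[1]-35,0):a[1]+35,max(a[0]-35,0):a[0]+35]; B=p["frame"][v-50:v+50,u-50:u+50]
cv2.imwrite("pics/crop.png",np.hstack([cv2.resize(x,(400,400),interpolation=2) for x in (A,B)])[:,:,::-1])
```

```text
key 0.45 (63, array([451.4, -78.5]), array([ 9.7, 27.8]), 72.5, array([451.1, -78.2,  71.6]))
key_block 0.87 (798, array([470.6, -85.1]), array([50. , 91.1]), 71.5, array([470.7, -85.6,  35.8]))
tester 0.82 (5484, array([512.6, 321.5]), array([172. , 150.6]), 80.2, array([510.2, 320.3,  65.2]))
keyway 0.65 (671, array([ 713.9, -238.2]), array([ 59.1, 107.2]), 2.7, array([ 715.3, -235.8,   61.5]))
magnet 0.61 (1924, array([ 544.8, -358. ]), array([166.8, 197.3]), 0.8, array([ 545.5, -363.9,   74.4]))
magnet 0.61 (3582, array([ 543.4, -356.7]), array([147.2, 179.1]), 0.7, array([ 548.1, -366. ,    6.9]))
board 0.72 (2396, array([672.9,  -3.8]), array([132.1, 177.9]), 6.0, array([673.5,  -5. ,  30.2]))
reed 0.97 (3435, array([673.2,  -3.7]), array([132.3, 178.4]), 6.3, array([673.2,  -5.4,  31. ]))
key geo (64, array([451.4, -78.5]), array([ 9.7, 27.8]), 72.5, array([451.1, -78.2,  71.4]))
mag geo (104, array([463.8, 122.9]), array([31.3, 13.9]), 57.3, array([463.4, 122.8,  74.1]))
keyblock geo (801, array([470.6, -85.1]), array([50. , 91.1]), 71.5, array([470.7, -85.5,  35.8]))
tester geo (5486, array([512.6, 321.5]), array([172. , 150.6]), 80.2, array([510.2, 320.3,  65.2]))
green board (2013, array([672.5,  -3.3]), array([130.9, 154.8]), 6.3, array([672.3,  -5. ,  30.1]))
amber (22, array([671.8,  -3.4]), array([ 4. , 24.5]), 6.5, array([672. ,  -3.5,  36.8]))
(np.float64(164.7204686817534), np.float64(224.0206626874184))
```

The top view shows the tester on the left with its key switch at (205,278), the magnet at (328,296), the key block with the key at (446,306), the board at (406,187) and the tub on the right. The rectangle fits match the given sizes.

View pics/crop.png

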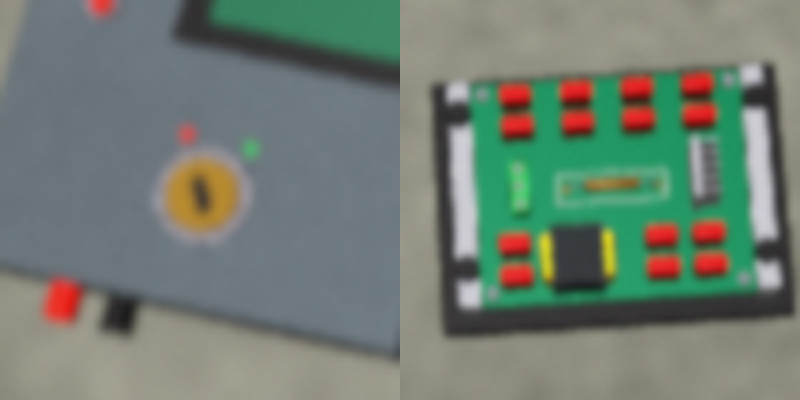

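>>> move_arm(
  increments="20 40 0 0 0 7 60; 20 40 0 0 0 7 60; 20 40 0 0 0 7 60; 20 40 0 0 0 7 60; 20 40 0 0 0 7 60; 20 40 0 0 0 7 60; 20 40 0 0 0 7 60; 20 40 0 0 0 7 60",
)

```text
time: 1.72
position: [0.3228, -0.3265, 0.2228]
tool_rot: [2.544, 1.841, -0.0]
ft_force: [1.1, 0.1, 0.0]
grip_width: 0.764
grip_force: 0.0
```

>>> move_arm(
  increments="16 31 0 0 0 7 60; 16 31 0 0 0 7 60; 16 31 0 0 0 7 60; 16 31 0 0 0 7 60; 16 31 0 0 0 7 60; 16 31 0 0 0 7 60; 16 31 0 0 0 7 60; 16 31 0 0 0 7 60",
)

```text
time: 2.38
position: [0.4508, -0.0788, 0.223]
tool_rot: [1.382, 2.82, -0.001]
ft_force: [1.1, -1.1, 1.5]
grip_width: 0.762
grip_force: 0.0
```

>>> move_arm(
  increments="0 0 -10 0 0 7 100; 0 0 -10 0 0 7 100; 0 0 -10 0 0 7 100; 0 0 -10 0 0 7 100; 0 0 -10 0 0 7 100; 0 0 -10 0 0 0 100; 0 0 -10 0 0 0 100; 0 0 0 0 0 0 100",
)

```text
time: 3.05
position: [0.449, -0.0801, 0.1506]
tool_rot: [-0.483, -3.101, -0.001]
ft_force: [-0.2, 0.0, -0.3]
grip_width: 0.606
grip_force: 0.0
```

Run:
```python
from h import *
s=ctrl.get_state(); M=rot(s["tool_rot"]); print(s["time"],s["position"]*1000 if hasattr(s["position"],'shape') else s["position"],"y ang",np.degrees(np.arctan2(M[1,1],M[0,1])),M[:,2],np.round(s["joint_positions"],2))
p=ctrl.get_image("wrist"); w=cloud(p); save(p,"w1.png",s=1.0)
def near(c,r): return np.hypot(w[...,0]-c[0],w[...,1]-c[1])<r
print("key top",rect(w,near((.451,-.078),.03),.066,.08))
print("block",rect(w,near((.47,-.085),.06),.033,.039))
```

```text
3.05 [448.96983015 -80.07399046 150.64070957] y ang 72.29206750941043 [-0.00298985  0.00114645 -0.99999487] [ 0.77 -0.02 -0.63  1.98 -0.01  1.18  1.4 ]
key top (463, array([450. , -79.1]), array([10. , 27.7]), 72.2, array([449. , -78.6,  71.4]))
block (4522, array([469.3, -85.4]), array([49.9, 90.5]), 71.3, array([465.5, -84.8,  36. ]))
```

>>> move_arm(
  increments="1.2 1 -30 0 0 0 100; 0 0 -30 0 0 0 100; 0 0 -25 0 0 0 100; 0 0 -20 0 0 0 100; 0 0 0 0 0 0 100; 0 0 0 0 0 0 255; 0 0 0 0 0 0 255; 0 0 0 0 0 0 255",
  grip_force=30,
)

```text
time: 3.77
position: [0.4531, -0.0797, 0.0494]
tool_rot: [0.479, 3.101, -0.001]
ft_force: [-0.1, 0.4, 0.5]
grip_width: 0.464
grip_force: 0.0
```

>>> move_arm(
  increments="0 0 0 0 0 0 255; 0 0 0 0 0 0 255; 0 0 0 0 0 0 255; 0 0 0 0 0 0 255; 0 0 10 0 0 0 255; 0 0 15 0 0 0 255; 0 0 25 0 0 0 255; 0 0 30 0 0 0 255",
)

```text
time: 4.43
position: [0.4501, -0.0788, 0.1278]
tool_rot: [-0.478, -3.102, -0.002]
ft_force: [0.6, -0.5, -0.8]
grip_width: 0.111
grip_force: 30.0
```

>>> move_arm(
  increments="3 20 10 0 0 0 255; 3 40 10 0 0 6 255; 3 40 10 0 0 6 255; 3 40 0 0 0 6 255; 3 40 0 0 0 6 255; 3 40 0 0 0 6 255; 3 40 0 0 0 6 255; 3 40 0 0 0 2 255",
)

```text
time: 5.1
position: [0.4755, 0.2223, 0.1587]
tool_rot: [-0.564, 3.089, -0.001]
ft_force: [1.8, 0.3, 0.6]
grip_width: 0.113
grip_force: 30.0
```

>>> move_arm(
  increments="3 40 0 0 0 0 255; 2 36 0 0 0 0 255; 0 30 0 0 0 0 255; 0 0 0 0 0 0 255; 0 0 0 0 0 0 255; 0 0 0 0 0 0 255; 0 0 0 0 0 0 255; 0 0 0 0 0 0 255",
)

```text
time: 5.77
position: [0.4813, 0.3246, 0.1577]
tool_rot: [-0.553, 3.092, -0.002]
ft_force: [0.6, -1.2, -1.3]
grip_width: 0.112
grip_force: 30.0
```

Run:
```python
from h import *
s=ctrl.get_state(); M=rot(s["tool_rot"]); print(s["time"],np.array(s["position"])*1000,"y ang",np.degrees(np.arctan2(M[1,1],M[0,1])),M[:,2],np.round(s["joint_positions"],2))
p=ctrl.get_image("wrist"); w=cloud(p)
q=ctrl.get_image("top"); wq=cloud(q)
def reg(n,im):
    r=ctrl.silhouettes(n,im); return r[0]["region"] if r else None
for im,W in ((p,w),(q,wq)):
  k=reg("key",im)
  if k is not None:
    z=W[k][:,2]; print("key z",np.nanpercentile(z,[5,50,95]),rect(W,k,.10,.2))
hsv=cv2.cvtColor(p["frame"],cv2.COLOR_RGB2HSV)
n=np.hypot(w[...,0]-.479,w[...,1]-.327)<.03
br=n&(hsv[...,0]>12)&(hsv[...,0]<28)&(hsv[...,1]>110)
print("brass",rect(w,br,.06,.075)); print("panel",rect(w,np.hypot(w[...,0]-.479,w[...,1]-.327)<.12,.062,.0672))
hq=cv2.cvtColor(q["frame"],cv2.COLOR_RGB2HSV)
f=np.vstack([p["frame"]]); a=cv2.resize(p["frame"],(800,500)); cv2.imwrite("pics/w2.png",a[:,:,::-1])
for X in ([.479,.327,.068],s["position"]): print(proj(p,X))
```

```text
5.7667 [481.3128437  324.62806559 157.7014832 ] y ang 110.29255779961478 [ 6.14525145e-04 -1.24066461e-03 -9.99999042e-01] [ 0.15  0.35 -0.95  1.69  0.3   1.26  1.06]
key z [0.15166313 0.17614834 0.17785093] (995, array([475.8, 322.2]), array([17.1, 13.9]), 42.1, array([471.9, 321.6, 176.1]))
brass (551, array([476.8, 327.4]), array([24.8, 24.4]), 65.4, array([476.7, 328.5,  68.1]))
panel (21036, array([511. , 321.5]), array([170.3, 150.1]), 80.2, array([475.3, 297.8,  65.1]))
(np.float64(326.4032696396616), np.float64(198.71863760613502))
(np.float64(322.35201428172473), np.float64(249.00235439916023))
```

View pics/w2.png

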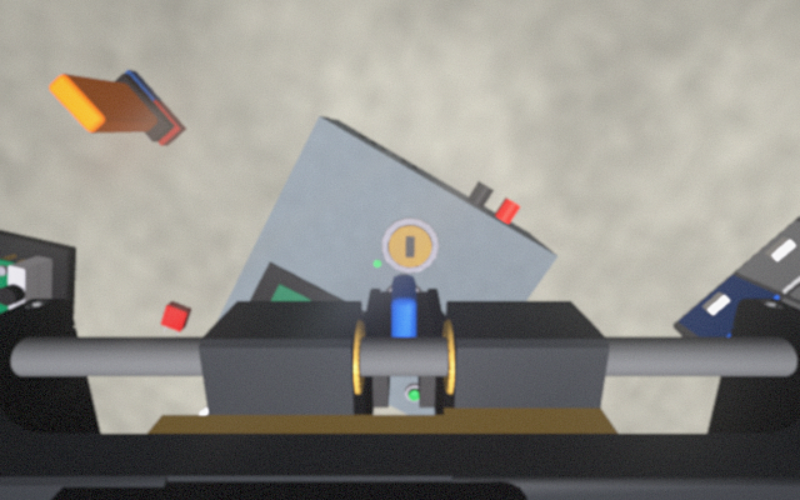

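The wrist view shows the key held between the fingers at (403,310) and the switch slot at (410,246), parallel to the key.

Run:
```python
from h import *
s=ctrl.get_state(); P=np.array(s["position"])
p=ctrl.get_image("wrist"); w=cloud(p)
hsv=cv2.cvtColor(p["frame"],cv2.COLOR_RGB2HSV)
n=np.hypot(w[...,0]-.477,w[...,1]-.3274)<.0105
k=n&(hsv[...,2]<110)
q=w[k][:,:2]; print(len(q),np.round(q.mean(0)*1000,1)); ev,V=np.linalg.eigh(np.cov(q.T)); print("slot ang",np.degrees(np.arctan2(V[1,1],V[0,1]))%180, np.sqrt(ev)*1000)
r=ctrl.get_image("side"); wr=cloud(r); print(r["position"],rot(r["orientation"])[:,2])
u,v=[int(x) for x in proj(r,P)]; print(u,v, proj(r,P-[0,0,.03]))
save(r,"s2.png",(u-55,v-45,u+55,v+45),6)
w0=cloud(p); u2,v2=[int(x) for x in proj(p,P)]; print(u2,v2)
save(p,"w3.png",(u2-50,v2-60,u2+50,v2+30),6)
```

```text
1010 [474.2 329.6]
slot ang 169.9028161275317 [4.80319366 5.42893397]
[0.44374542 0.75959896 0.77152617] [ 0.11826132 -0.74155749 -0.66038379]
330 316 (np.float64(329.9858082163711), np.float64(327.95258860388486))
322 249
```

View pics/s2.png

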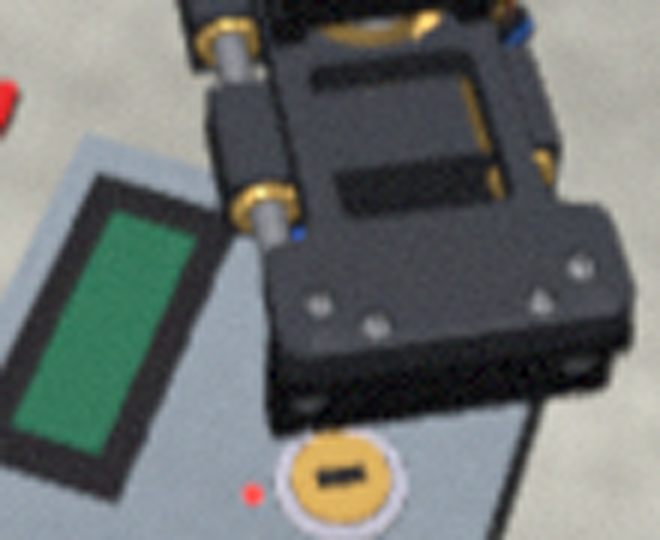

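View pics/w3.png

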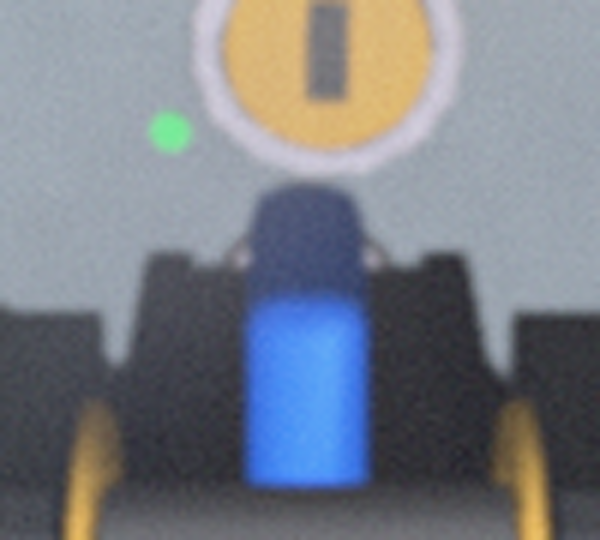

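Run:
```python
from h import *
s=ctrl.get_state(); P=np.array(s["position"])*1000; M=rot(s["tool_rot"])
p=ctrl.get_image("wrist"); w=cloud(p)*1000
print("t",s["time"],P)
hsv=cv2.cvtColor(p["frame"],cv2.COLOR_RGB2HSV).astype(int)
n=(np.hypot(w[...,0]-477,w[...,1]-327.4)<40)&(w[...,2]<80)&(hsv[...,0]>12)&(hsv[...,0]<28)&(hsv[...,1]>90)
n=n.astype(np.uint8); cs,_=cv2.findContours(n,cv2.RETR_EXTERNAL,cv2.CHAIN_APPROX_NONE); c=max(cs,key=cv2.contourArea)
m=np.zeros_like(n); cv2.drawContours(m,[c],-1,1,-1); m=cv2.erode(m,np.ones((5,5)))
k=(m>0)&(hsv[...,1]<90)
def flat(k,z):
    v,u=np.nonzero(k); d=np.stack([(u-p["cx"])/p["fx"],(v-p["cy"])/p["fy"],1+0*u],-1)@rot(p["orientation"]).T
    o=np.array(p["position"])*1000; return o+d*((z-o[2])/d[:,2])[:,None]
def rr(q):
    a=cv2.minAreaRect(q[:,:2].astype(np.float32)); return np.round(a[0],1),np.round(a[1],1),round(a[2],1),"toolframe x,y",np.round((M.T@(np.array([*a[0],0])-[P[0],P[1],0]))[:2],1)
print("slot",k.sum(),rr(flat(k,68)))
full=np.zeros_like(n); cv2.drawContours(full,[c],-1,1,-1); print("brass disc",rr(flat(full>0,68)))
b=(hsv[...,0]>100)&(hsv[...,0]<125)&(hsv[...,1]>120)&(hsv[...,2]>180)&(w[...,2]>120)&(np.hypot(w[...,0]-P[0],w[...,1]-P[1])<40)
Q=w[b]; L=(Q-P)@M; print("bow",len(Q)); 
zc=L[:,2]; print(np.percentile(zc,[2,25,50,75,98])); 
for lo in range(-20,24,3):
    e=(L[:,0]>=lo)&(L[:,0]<lo+3)
    if e.sum()>4: print(lo,e.sum(),np.round(np.median(L[e],0),2), np.round(np.ptp(L[e][:,1]),1))
```

```text
t 6.0667 [480.72577862 326.11491012 157.69505394]
slot 133 (array([477.3, 327.5]), array([13. ,  5.5]), 20.4, 'toolframe x,y', array([2.7, 2.4]))
brass disc (array([477.1, 327.3]), array([25.1, 25.8]), 20.4, 'toolframe x,y', array([3. , 2.4]))
bow 566
[-20.6913489  -19.78424127 -19.2900089  -18.71019069 -17.43193316]
-2 92 [ -0.1    0.31 -19.27] 8.6
1 108 [  2.53   0.31 -19.36] 8.5
4 107 [  5.48   0.31 -19.47] 8.5
7 109 [  8.46   0.31 -19.39] 8.4
10 127 [ 11.39  -0.15 -19.05] 8.4
13 23 [ 13.19   0.77 -18.67] 6.0
```

```bash
cat > m.py <<'E'
from h import *
s=ctrl.get_state(); P=np.array(s["position"])*1000; M=rot(s["tool_rot"])
p=ctrl.get_image("wrist"); w=cloud(p)*1000
print("t",s["time"],P,"F",np.round(s["ft_force"],1),"Tq",np.round(s["torque"],2),"yang",np.degrees(np.arctan2(M[1,1],M[0,1])),"zax",np.round(M[:,2],4))
hsv=cv2.cvtColor(p["frame"],cv2.COLOR_RGB2HSV).astype(int)
n=(np.hypot(w[...,0]-477,w[...,1]-327.4)<20)&(w[...,2]<80)&(hsv[...,0]>12)&(hsv[...,0]<28)&(hsv[...,1]>90)
print("brass vis",n.sum(),rect(w/1000,n,.05,.08))
b=(hsv[...,0]>100)&(hsv[...,0]<125)&(hsv[...,1]>120)&(hsv[...,2]>180)&(w[...,2]>P[2])&(np.hypot(w[...,0]-P[0],w[...,1]-P[1])<40)
L=(w[b]-P)@M; print("bow",len(L),np.round(np.percentile(L,[2,50,98],axis=0),1).tolist(),"slope",np.round(np.polyfit(L[:,0],L[:,2],1),4),"top z",np.median(w[b][:,2]))
E
echo
```

```text
(no output)
```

>>> move_arm(
  increments="-1.4 1 -6 0 0 0 255; -1 0 -10 0 0 0 255; -1 0 -10 0 0 0 255; 0 0 -10 0 0 0 255; 0 0 -8 0 0 0 255; 0 0 0 0 0 0 255; 0 0 0 0 0 0 255; 0 0 0 0 0 0 255",
)

```text
time: 6.78
position: [0.4772, 0.3279, 0.1137]
tool_rot: [-0.558, 3.091, 0.001]
ft_force: [-0.1, 1.0, 0.9]
grip_width: 0.113
grip_force: 30.0
```

```bash
python3 m.py
```

```text
t 6.7833 [477.23680136 327.86950732 113.70390188] F [-0.1  1.   0.9] Tq [ 0.17 -0.04 -0.04] yang 110.46302732412609 zax [ 1.e-04  5.e-04 -1.e+00]
brass vis 740 (740, array([474.9, 326.3]), array([21.7, 25.9]), 24.0, array([473.6, 323.6,  68. ]))
bow 565 [[-1.1, -3.9, -20.8], [6.2, 0.3, -19.2], [13.2, 4.6, -17.4]] slope [  0.0343 -19.384 ] top z 132.92634486719834
```

>>> move_arm(
  increments="0 0 -3 0 0 0 255; 0 0 -3 0 0 0 255; 0 0 -3 0 0 0 255; 0 0 -2 0 0 0 255; 0 0 -2 0 0 0 255; 0 0 -2 0 0 0 255; 0 0 0 0 0 0 255; 0 0 0 0 0 0 255",
)

```text
time: 7.5
position: [0.477, 0.3276, 0.0985]
tool_rot: [0.558, -3.091, -0.0]
ft_force: [0.8, -0.0, -0.6]
grip_width: 0.112
grip_force: 30.0
```

>>> move_arm(
  increments="0 0 -2 0 0 0 255; 0 0 -2 0 0 0 255; 0 0 -2 0 0 0 255; 0 0 -2 0 0 0 255; 0 0 -2 0 0 0 255; 0 0 -1 0 0 0 255; 0 0 0 0 0 0 255; 0 0 0 0 0 0 255",
)

```text
time: 8.17
position: [0.4771, 0.3276, 0.0875]
tool_rot: [0.558, -3.092, -0.0]
ft_force: [0.1, 0.4, -0.2]
grip_width: 0.111
grip_force: 30.0
```

```bash
python3 m.py
```

```text
t 8.1667 [477.06526756 327.63471643  87.51129306] F [ 0.1  0.4 -0.2] Tq [ 0.13 -0.12  0.04] yang 110.45922062554084 zax [-1.e-04  1.e-04 -1.e+00]
brass vis 396 (396, array([470.4, 325. ]), array([11.6, 24.5]), 19.5, array([469.1, 323.5,  68. ]))
bow 568 [[-1.2, -3.9, -20.5], [6.3, 0.3, -19.3], [13.2, 4.5, -17.5]] slope [  0.0263 -19.3584] top z 106.78111419037779
```

>>> move_arm(
  increments="0 0 -1 0 0 0 255; 0 0 -1 0 0 0 255; 0 0 -1 0 0 0 255; 0 0 -0.5 0 0 0 255; 0 0 -0.5 0 0 0 255; 0 0 0 0 0 0 255; 0 0 0 0 0 0 255; 0 0 0 0 0 0 255",
)

```text
time: 8.88
position: [0.4772, 0.3277, 0.0843]
tool_rot: [-0.558, 3.091, -0.0]
ft_force: [-0.9, -1.3, 5.2]
grip_width: 0.113
grip_force: 30.0
```

>>> move_arm(
  increments="0 0 0 0 0 -6 255; 0 0 0 0 0 -6 255; 0 0 0 0 0 -6 255; 0 0 0 0 0 -6 255; 0 0 0 0 0 -6 255; 0 0 0 0 0 -6 255; 0 0 0 0 0 -6 255; 0 0 0 0 0 -6 255",
  grip_force=45,
)

```text
time: 9.55
position: [0.4776, 0.3269, 0.0843]
tool_rot: [0.756, 3.048, -0.002]
ft_force: [-1.0, -2.5, 5.1]
grip_width: 0.111
grip_force: 45.0
```

>>> move_arm(
  increments="0 0 0 0 0 -4 255; 0 0 0 0 0 -4 255; 0 0 0 0 0 -3 255; 0 0 0 0 0 -3 255; 0 0 0 0 0 -3 255; 0 0 0 0 0 -2 255; 0 0 0 0 0 0 255; 0 0 0 0 0 0 255",
)

```text
time: 10.22
position: [0.4775, 0.3267, 0.0843]
tool_rot: [1.241, 2.885, -0.002]
ft_force: [-1.0, -2.5, 5.8]
grip_width: 0.107
grip_force: 45.0
```

```bash
python3 m.py
```

```text
t 10.2167 [477.45245138 326.7316054   84.28107315] F [-1.  -2.5  5.8] Tq [-0.71  0.19 -0.01] yang 43.43368090435869 zax [ 7.0e-04 -1.8e-03 -1.0e+00]
brass vis 336 (336, array([472. , 333.3]), array([24.4, 11.1]), 42.9, array([469.6, 335.9,  67.9]))
bow 565 [[-0.6, -3.5, -20.6], [6.7, 0.8, -19.2], [13.6, 5.0, -17.0]] slope [  0.0356 -19.3173] top z 103.44263787170712
```

>>> move_arm(
  increments="0 0 0 0 0 -2 255; 0 0 0 0 0 -2 255; 0 0 0 0 0 -2 255; 0 0 0 0 0 -1 255; 0 0 0 0 0 0 255; 0 0 0 0 0 0 255; 0 0 0 0 0 0 255; 0 0 0 0 0 0 255",
)

```text
time: 10.93
position: [0.4773, 0.3268, 0.0843]
tool_rot: [1.414, 2.804, -0.002]
ft_force: [-1.2, -2.8, 5.8]
grip_width: 0.114
grip_force: 45.0
```

```bash
python3 m.py
```

```text
t 10.9333 [477.30544301 326.78250038  84.25940571] F [-1.2 -2.8  5.8] Tq [-0.73  0.27  0.19] yang 36.47223555395348 zax [ 4.0e-04 -1.9e-03 -1.0e+00]
brass vis 326 (326, array([472.9, 333.9]), array([24.5, 10.6]), 35.1, array([471. , 336.1,  67.9]))
bow 565 [[-0.5, -3.4, -20.6], [6.8, 0.8, -19.2], [13.7, 5.0, -17.0]] slope [  0.0468 -19.4368] top z 103.44214027868553
```

>>> move_arm(
  increments="0 0 0 0 0 -2 255; 0 0 0 0 0 -2 255; 0 0 0 0 0 -1 255; 0 0 0 0 0 0 255; 0 0 0 0 0 0 255; 0 0 0 0 0 0 255; 0 0 0 0 0 0 255; 0 0 0 0 0 0 255",
)

```text
time: 11.65
position: [0.477, 0.327, 0.0843]
tool_rot: [1.535, 2.74, -0.002]
ft_force: [-2.2, -2.6, 7.2]
grip_width: 0.111
grip_force: 45.1
```

```bash
python3 m.py
```

```text
t 11.65 [477.03264036 326.96462543  84.25758162] F [-2.2 -2.6  7.2] Tq [-0.61  0.39  0.25] yang 31.496099481597856 zax [ 1.0e-04 -1.8e-03 -1.0e+00]
brass vis 302 (302, array([473.5, 334.5]), array([24. , 10.6]), 30.5, array([472.2, 336.5,  67.9]))
bow 566 [[-0.5, -3.4, -20.5], [6.9, 0.8, -19.2], [13.9, 5.0, -17.2]] slope [  0.0235 -19.2537] top z 103.40662300635013
```

>>> move_arm(
  increments="0 0 0 0 0 3 255; 0 0 0 0 0 2 255; 0 0 0 0 0 0 255; 0 0 0 0 0 0 120; 0 0 0 0 0 0 120; 0 0 0 0 0 0 120; 0 0 0 0 0 0 120; 0 0 0 0 0 0 120",
)

```text
time: 12.37
position: [0.477, 0.3277, 0.0834]
tool_rot: [-1.415, -2.805, -0.0]
ft_force: [-0.1, 0.6, 0.1]
grip_width: 0.405
grip_force: 0.0
```

>>> move_arm(
  increments="0 0 10 0 0 0 120; 0 0 20 0 0 0 120; 0 0 25 0 0 0 120; 0 0 25 0 0 0 120; 0 0 20 0 0 0 120; 0 -30 0 0 0 -6 100; 0 -40 0 0 0 -6 100; 0 -40 0 0 0 -6 100",
)

```text
time: 13.03
position: [0.4769, 0.2179, 0.1849]
tool_rot: [1.838, 2.547, 0.003]
ft_force: [0.6, -1.0, -0.7]
grip_width: 0.599
grip_force: 0.0
```

Run:
```python
from h import *
s=ctrl.get_state(); M=rot(s["tool_rot"]); print(s["time"],np.array(s["position"])*1000,"y ang",np.degrees(np.arctan2(M[1,1],M[0,1])))
q=ctrl.get_image("top"); w=cloud(q); p=ctrl.get_image("wrist"); ww=cloud(p)
def nr(w,c,r): return np.hypot(w[...,0]-c[0],w[...,1]-c[1])<r
for W in (w,ww):
  print("key",rect(W,nr(W,(.478,.327),.025),.095,.112)); print("mag",rect(W,nr(W,(.463,.122),.035),.07,.08))
r=ctrl.get_image("side")
ims=[]
for im in (q,p,r):
    u,v=[int(x) for x in proj(im,[.478,.327,.08])]; print(u,v)
    u=min(max(u,45),595);v=min(max(v,45),355)
    ims.append(cv2.resize(im["frame"][v-45:v+45,u-45:u+45],(266,266),interpolation=2))
cv2.imwrite("pics/key.png",np.hstack(ims)[:,:,::-1])
```

```text
13.0333 [476.92683442 217.860055   184.85952372] y ang 18.360239553096246
key None
mag (94, array([464.3, 123.7]), array([30.7, 13.7]), 56.9, array([464.1, 123. ,  74.8]))
key (728, array([477.6, 326.8]), array([10.8, 27.5]), 42.6, array([476.9, 326.4, 103.5]))
mag (187, array([465.6, 134.3]), array([19.5, 11.6]), 12.3, array([466. , 133.5,  74. ]))
162 221
370 44
330 346
```

View pics/key.png

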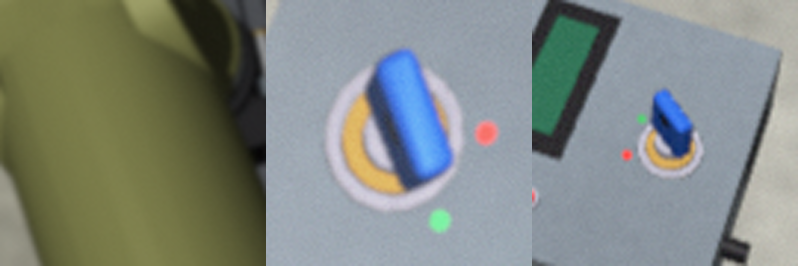

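The key stands home (top at z = 103.5) and points past the green dot, with its play taken up at the ON stop. Next is the magnet.

>>> move_arm(
  increments="-2 -14 -5 0 0 -6.5 60; -2 -14 -5 0 0 -6.5 60; -2 -14 -5 0 0 -6.5 60; -2 -14 -5 0 0 -6.5 60; -2 -14 -5 0 0 -6.5 60; -2 -14 -5 0 0 -6.5 60; -1 -10 -5 0 0 -6.5 60; 0 0 0 0 0 -6 60",
)

```text
time: 13.85
position: [0.4635, 0.1226, 0.148]
tool_rot: [2.765, 1.49, -0.003]
ft_force: [0.3, -0.6, 0.4]
grip_width: 0.763
grip_force: 0.0
```

```bash
cat > g.py <<'E'
from h import *
s=ctrl.get_state(); P=np.array(s["position"])*1000; M=rot(s["tool_rot"]); print(s["time"],P,"y ang",np.degrees(np.arctan2(M[1,1],M[0,1])),"F",np.round(s["ft_force"],1),"zax",np.round(M[:,2],4))
p=ctrl.get_image("wrist"); W=cloud(p)
print("mag",rect(W,np.hypot(W[...,0]-.463,W[...,1]-.122)<.04,.068,.08))
E
python3 g.py
```

```text
13.85 [463.52581222 122.57613011 148.01641063] y ang -33.36228895734219 F [ 0.3 -0.6  0.4] zax [-1.4e-03 -9.0e-04 -1.0e+00]
mag (781, array([462.7, 123.8]), array([32.1, 14. ]), 58.1, array([463.4, 124.5,  74.5]))
```

>>> move_arm(
  increments="-0.3 1 -30 0 0 1 60; 0 0 -30 0 0 0 60; 0 0 -25 0 0 0 60; 0 0 -20 0 0 0 60; 0 0 0 0 0 0 60; 0 0 0 0 0 0 60; 0 0 0 0 0 0 255; 0 0 0 0 0 0 255",
  grip_force=40,
)

```text
time: 14.57
position: [0.4653, 0.1256, 0.0454]
tool_rot: [2.746, 1.524, 0.005]
ft_force: [-0.1, 0.2, 0.9]
grip_width: 0.684
grip_force: 0.0
```

>>> move_arm(
  increments="0 0 0 0 0 0 255; 0 0 0 0 0 0 255; 0 0 0 0 0 0 255; 0 0 0 0 0 0 255; 0 0 0 0 0 0 255; 0 0 0 0 0 0 255; 0 0 0 0 0 0 255; 0 0 0 0 0 0 255",
)

```text
time: 15.23
position: [0.4637, 0.1246, 0.0435]
tool_rot: [-2.748, -1.522, 0.0]
ft_force: [0.5, -0.7, 0.5]
grip_width: 0.157
grip_force: 40.0
```

```bash
python3 g.py
```

```text
15.2333 [463.70442882 124.60693631  43.5272027 ] y ang -32.040393939793894 F [ 0.5 -0.7  0.5] zax [-2.e-04 -1.e-04 -1.e+00]
mag (1727, array([461.4, 125.4]), array([32.5, 33.7]), 46.0, array([466.7, 131.7,  74.3]))
```

>>> move_arm(
  increments="0 0 8 0 0 0 255; 0 0 15 0 0 0 255; 0 0 20 0 0 0 255; 0 0 20 0 0 0 255; 0 0 20 0 0 0 255; 0 0 7 0 0 0 255; 0 0 0 0 0 0 255; 0 0 0 0 0 0 255",
)

```text
time: 15.95
position: [0.4636, 0.1245, 0.1333]
tool_rot: [2.748, 1.522, -0.0]
ft_force: [-0.2, -0.3, -2.0]
grip_width: 0.151
grip_force: 40.0
```

>>> move_arm(
  increments="10 -6 0 0 0 2 255; 18 -11 0 0 0 4 255; 18 -11 0 0 0 4 255; 18 -11 0 0 0 4 255; 18 -11 0 0 0 4 255; 18 -11 0 0 0 4 255; 18 -11 0 0 0 4 255; 18 -11 0 0 0 4 255",
)

```text
time: 16.62
position: [0.5993, 0.0409, 0.1312]
tool_rot: [-2.255, -2.184, 0.004]
ft_force: [-0.6, 0.2, -1.3]
grip_width: 0.159
grip_force: 40.0
```

>>> move_arm(
  increments="18 -11 0 0 0 3 255; 18 -11 0 0 0 3 255; 16 -10 0 0 0 2 255; 11 -8 0 0 0 0 255; 7 -4 0 0 0 0 255; 0 0 0 0 0 0 255; 0 0 0 0 0 0 255; 0 0 0 0 0 0 255",
)

```text
time: 17.28
position: [0.6687, -0.0011, 0.1329]
tool_rot: [-2.1, -2.334, 0.001]
ft_force: [-0.5, 0.6, -2.0]
grip_width: 0.164
grip_force: 40.0
```

```bash
cat > b.py <<'E'
from h import *
import sys
s=ctrl.get_state(); P=np.array(s["position"])*1000; M=rot(s["tool_rot"]); print(s["time"],np.round(P,1),"y ang",np.degrees(np.arctan2(M[1,1],M[0,1])),"F",np.round(s["ft_force"],1),"zax",np.round(M[:,2],4),"grip",s["grip_width"]*87)
for cam in ("wrist","top"):
    p=ctrl.get_image(cam); w=cloud(p); hsv=cv2.cvtColor(p["frame"],cv2.COLOR_RGB2HSV).astype(int)
    n=np.hypot(w[...,0]-.672,w[...,1]+.0035)<.14
    g=(hsv[...,0]>40)&(hsv[...,0]<85)&(hsv[...,1]>90)
    print(cam,"board",rect(w,n&g,.027,.034))
    o=(hsv[...,0]>5)&(hsv[...,0]<22)&(hsv[...,1]>150)&(np.hypot(w[...,0]*1000-P[0],w[...,1]*1000-P[1])<30)&(w[...,2]*1000>P[2]+15)
    print("handle",rect(w,o,.09,.2))
    save(p,sys.argv[1]+cam+".png",s=1.25)
E
python3 b.py a
```

```text
17.2833 [668.7  -1.1 132.9] y ang 6.032810008987592 F [-0.5  0.6 -2. ] zax [-1.6e-03  6.0e-04 -1.0e+00] grip 14.250779368232804
wrist board (11975, array([670. ,  12.5]), array([130.6, 121.1]), 6.2, array([678.6,  32.4,  29.9]))
handle (845, array([669.7,  -1.8]), array([14.9, 31.3]), 8.0, array([668. ,  11.7, 161.8]))
top board (491, array([665.1,  54.9]), array([132.6,  48.3]), 14.7, array([664.2,  58.4,  30. ]))
handle None
```

View pics/awrist.png

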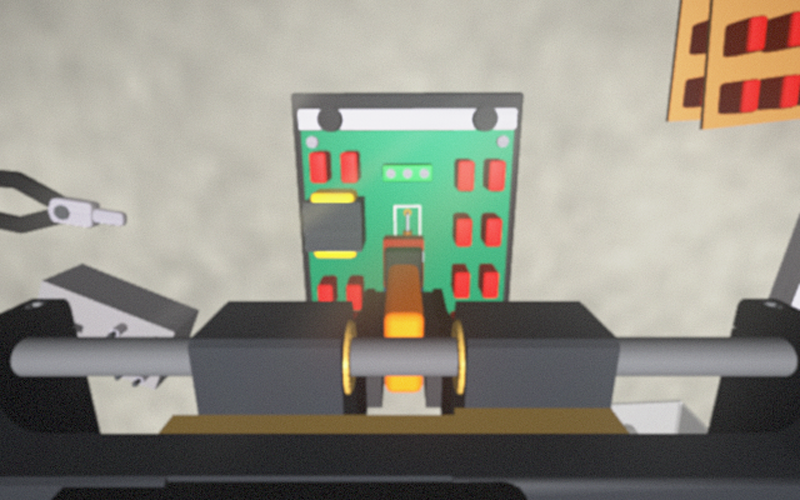

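The wrist view shows the magnet at (403,250) lined up with the white outline at (408,218), between the capacitors and the transformer.

>>> move_arm(
  increments="1 -0.5 0 0 0 0.3 255; 1 -0.5 0 0 0 0 255; 0.8 -0.5 -2 0 0 0 255; 0 0 -5 0 0 0 255; 0 0 -5 0 0 0 255; 0 0 -4 0 0 0 255; 0 0 0 0 0 0 255; 0 0 0 0 0 0 255",
)

```text
time: 18.05
position: [0.6722, -0.0039, 0.1168]
tool_rot: [-2.096, -2.339, 0.001]
ft_force: [-0.1, -0.4, -0.7]
grip_width: 0.155
grip_force: 40.0
```

```bash
python3 b.py b
python3 - <<'E'
from h import *
s=ctrl.get_state(); P=np.array(s["position"])*1000; M=rot(s["tool_rot"])
p=ctrl.get_image("wrist"); w=cloud(p)*1000; hsv=cv2.cvtColor(p["frame"],cv2.COLOR_RGB2HSV).astype(int)
# magnet pieces in tool frame: lateral (tool y) and along (tool x)
near=np.hypot(w[...,0]-P[0],w[...,1]-P[1])<45
L=(w-P)@M
for n,k in (("handle top",near&(L[...,2]<-28)&(L[...,2]>-34)&(hsv[...,1]>150)&(hsv[...,0]<25)),("bar end",near&(L[...,2]>30)&(L[...,2]<46)&(w[...,2]>55)),("clamp",near&(L[...,2]>22)&(L[...,2]<30))):
    q=L[k]; print(n,len(q),np.round(np.percentile(q,[3,50,97],axis=0),1).tolist() if len(q) else "")
wh=(hsv[...,1]<60)&(hsv[...,2]>150)&(w[...,2]<34)&(w[...,2]>27)&(np.hypot(w[...,0]-672,w[...,1]+3.5)<40)
print("outline",wh.sum(),rect(w/1000,wh,.02,.04),"tool",np.round(np.percentile(L[wh],[2,50,98],axis=0),1).tolist())
E
```

```text
18.05 [672.2  -3.9 116.8] y ang 6.2572042748683705 F [-0.1 -0.4 -0.7] zax [-1.2e-03  1.0e-04 -1.0e+00] grip 13.473093973077841
wrist board (13624, array([669.8,  12.8]), array([130.8, 119.5]), 6.3, array([674.4,  33.1,  29.9]))
handle (830, array([675.2,  -4.1]), array([19.1, 31.1]), 8.1, array([671.4,   9.1, 145.7]))
top board (555, array([665.7,  51.9]), array([134.1,  53. ]), 14.0, array([666.9,  56.5,  29.9]))
handle None
handle top 880 [[-15.2, -5.8, -32.0], [7.4, 0.2, -30.8], [13.9, 6.7, -28.5]]
bar end 385 [[1.4, -9.7, 30.6], [21.5, -0.5, 34.2], [23.3, 10.0, 40.4]]
clamp 545 [[3.1, -8.2, 24.4], [16.0, 0.7, 26.0], [20.2, 9.2, 28.7]]
outline 222 (222, array([672.6,  13. ]), array([23.3, 29.2]), 5.7, array([669.5,  20.6,  30. ])) tool [[12.0, -9.9, 85.9], [24.6, 0.1, 87.6], [31.2, 7.7, 88.9]]
```

>>> move_arm(
  increments="0 1 -3 0 0 0 255; -0.3 1 -5 0 0 0 255; 0 0 -6 0 0 0 255; 0 0 -6 0 0 0 255; 0 0 -4 0 0 0 255; 0 0 -2.5 0 0 0 255; 0 0 0 0 0 0 255; 0 0 0 0 0 0 255",
)

```text
time: 18.87
position: [0.6722, -0.0019, 0.0909]
tool_rot: [-2.097, -2.339, 0.0]
ft_force: [-0.4, 1.2, -1.3]
grip_width: 0.162
grip_force: 40.0
```

>>> move_arm(
  increments="0 0 0 0 0 0 255; 0 0 0 0 0 0 255; 0 0 0 0 0 0 255; 0 0 0 0 0 0 255; 0 0 0 0 0 0 255; 0 0 0 0 0 0 255; 0 0 0 0 0 0 255; 0 0 0 0 0 0 255",
)

```text
time: 19.53
position: [0.6723, -0.0019, 0.0911]
tool_rot: [2.097, 2.339, 0.0]
ft_force: [0.4, 0.1, -0.2]
grip_width: 0.156
grip_force: 40.0
```

Run:
```python
from h import *
s=ctrl.get_state(); P=np.array(s["position"])*1000; M=rot(s["tool_rot"])
print(s["time"],P,"yang",np.degrees(np.arctan2(M[1,1],M[0,1])),"F",np.round(s["ft_force"],1),"zax",np.round(M[:,2],4),np.round(s["qd"],3))
p=ctrl.get_image("wrist"); w=cloud(p)*1000; hsv=cv2.cvtColor(p["frame"],cv2.COLOR_RGB2HSV).astype(int)
near=np.hypot(w[...,0]-P[0],w[...,1]-P[1])<45
L=(w-P)@M
for n,k in (("handle top",near&(L[...,2]<-28)&(L[...,2]>-34)&(hsv[...,1]>150)&(hsv[...,0]<25)),("bar end",near&(L[...,2]>30)&(L[...,2]<47)&(w[...,2]>40)&(hsv[...,1]>80)),):
    q=L[k]; print(n,len(q),np.round(np.percentile(q,[3,50,97],axis=0),1).tolist())
wh=(hsv[...,1]<60)&(hsv[...,2]>150)&(w[...,2]<34)&(w[...,2]>27)&(np.hypot(w[...,0]-672,w[...,1]+3.5)<40)
print("outline",wh.sum(),"tool",np.round(np.percentile(L[wh],[2,50,98],axis=0),1).tolist())
r=ctrl.get_image("side"); u,v=[int(x) for x in proj(r,[.672,-.004,.06])]
a=cv2.resize(r["frame"][max(v-60,0):v+60,u-60:u+60],(400,400),interpolation=2)
u,v=[int(x) for x in proj(p,[.672,.02,.05])]; b=cv2.resize(p["frame"][v-50:v+50,u-50:u+50],(400,400),interpolation=2)
cv2.imwrite("pics/fin.png",np.hstack([a,b])[:,:,::-1])
```

```text
19.5333 [672.2828184   -1.88270839  91.09752775] yang 6.259517465310913 F [ 0.4  0.1 -0.2] zax [ 1.e-04 -0.e+00 -1.e+00] [-0.001  0.     0.001 -0.001  0.    -0.001 -0.   ]
handle top 871 [[-15.7, -5.8, -32.1], [7.0, -0.2, -30.7], [13.9, 6.8, -28.5]]
bar end 942 [[-11.0, -42.0, 33.1], [17.0, 29.0, 40.8], [23.8, 37.2, 45.3]]
outline 172 tool [[18.4, -9.5, 59.6], [26.8, 0.1, 60.9], [29.1, 8.4, 62.3]]
```

View pics/fin.png

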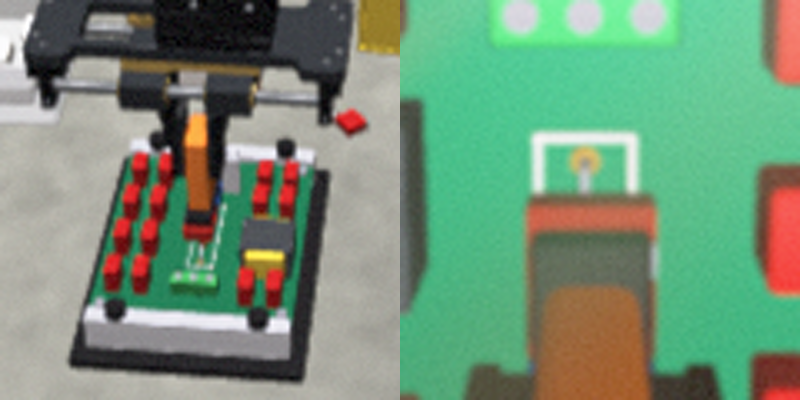

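The final views show the magnet upright and centred over the white outline, clear of all the parts. It is about 1 mm high, so I'll lower it slightly.

>>> move_arm(
  increments="0 0 -0.5 0 0 0 255; 0 0 -0.5 0 0 0 255; 0 0 0 0 0 0 255; 0 0 0 0 0 0 255; 0 0 0 0 0 0 255; 0 0 0 0 0 0 255; 0 0 0 0 0 0 255; 0 0 0 0 0 0 255",
)

```text
time: 20.3
position: [0.6723, -0.0019, 0.0901]
tool_rot: [2.097, 2.339, 0.0]
ft_force: [-0.1, -0.1, -0.9]
grip_width: 0.157
grip_force: 40.0
```

```bash
python3 -c "
from bench import ctrl
s=ctrl.get_state(); print(s['position'],s['ft_force']); print(ctrl.close_job())"
```

```text
[ 0.67232607 -0.00187299  0.09012261] [-0.13798618 -0.05772836 -0.90503798]
the job is handed in; nothing more can be done
None
```

I handed the job in at 20.3 s: by my measurements the key is home and turned to the ON stop, and the magnet is held upright and parallel about 8 mm above the middle of the reed tube; no verdict came back.

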